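Hand the running time to the other player on a chess clock

TASK

The wrong player's time is running on the chess clock. As an arbiter would, press the large middle key to pause the clock, then push the raised end of the long rocker down as far as it goes, then press the same middle key again to restart. Do it with light fingertip touches only: grasp and lift nothing, press none of the small keys, leave the clock where it stands and do not disturb the queen, the chapel ruin, the pot or the flashlight.

Things in the scene. Friction and masses are not known exactly. Their poses are not given: they have to be found in the camera images.
- clock: digital chess clock, loose, about 0.4 kg on rubber feet: dark grey plastic housing 110 mm (own x) by 200 mm (own y). Origin: centre of its underside; z up. On its +x side is a flat key ledge, top 24 mm above the underside, reaching from x = +8 mm to x = +55 mm; behind it a display face slopes up to the rear deck, 46 mm high, from x = -18 mm to x = -55 mm, over which the rocker lies along y
- pause_key (a joint): travel of the large round middle key (start/pause), 26 mm in diameter, on the ledge: 0 = up, grows as it is pressed down, 0.006 m = fully down. Its spring needs about 1.5 N to start moving, 3 N halfway and 5 N fully down, and lifts it again when let go. A press counts beyond 0.0025 m
- pause_key_top (a point): centre of the top face of the middle key, 32 mm above the underside of the clock when up, at x = +32 mm, y = 0 in the clock's frame
- rocker (a joint): tilt of the rocker about the clock's x axis, rad, from stop to stop: +0.09 = the end on the clock's +y side up and the other down, -0.09 = the -y end up. It starts near +0.09 (0.075 to 0.09). No spring: friction holds it wherever it is left, and about 1.2 N on a raised finger pad moves it, down to the hard stop. Bar 164 mm long, 20 mm wide, 7 mm thick, with finger pads 28 mm by 32 mm at the ends, pivoted at mid length 59 mm above the underside of the clock
- rocker_a (a point): centre of the top of the finger pad at the rocker's end on the clock's +y side (x = -36 mm, y = +67 mm in the clock's frame): about 69 mm above the underside of the clock when up, 57.5 mm when fully down
- rocker_b (a point): the same on the clock's -y side (x = -36 mm, y = -67 mm)
- clock_end_a (a point): middle of the clock housing's end face on its +y side (y = +100 mm), 24 mm above the underside
- clock_end_b (a point): the same on its -y side
- small_key1 (a joint): travel of a small round setting key, 12 mm in diameter, on the ledge at x = +32 mm, y = +72 mm, top 4 mm above the ledge: 0 = up, 0.003 m = fully down (3 N)
- small_key2 (a joint): the same for the small key at y = +42 mm
- small_key3 (a joint): the same for the small key at y = -42 mm
- small_key4 (a joint): the same for the small key at y = -72 mm
- queen: black plastic chess queen, 81 mm high, base 33 mm in diameter, standing upright to the right of the clock; origin at the centre of its underside
- chapel: white resin model of a chapel ruin, base 100 mm by 130 mm, up to 120 mm high, left of and beyond the clock; origin at the centre of its underside
- pot: green ceramic flower pot, 104 mm across the rim, 85 mm high; origin at the centre of its underside
- flashlight: small aluminium flashlight lying on its side, 110 mm long (own x), 28 mm in diameter at the head; origin under its middle
There are look-alikes about, which are no part of the job. Several things have the shape of the clock; the one meant has the colours described above.

How it is judged:
On the way, in this order (a step that is already met when the one before it is completed fails the run):
1. the middle key is pressed (value of joint pause_key above 0.0025 m), for 0.05 s.
2. the rocker is tipped over to its other side (value of joint rocker below -0.05 rad), for 0.05 s.
3. the middle key is pressed again (value of joint pause_key above 0.0025 m), for 0.05 s.
At the end, for the whole second after the job is handed in: the rocker rests tipped the other way (joint below -0.05 rad), the middle key is up again (less than 1 mm down), and the clock stands still and flat where it stood (value of joint rocker below -0.05 rad and value of joint pause_key below 0.001 m and linear speed of clock below 0.02 m/s and angle between clock's own z axis and vertical below 0.05 rad); the robot touches nothing.
It fails at once if the clock is shoved, turned or lifted: either end more than 7 mm from its place (distance of any of clock_end_a, clock_end_b from where it was at the start of the episode above 0.007 m).
It fails at once if the clock is pressed harder than 25 N (contact force between any of the fingers, the arm and clock above 25 N).
It fails at once if a small key is pressed down 2 mm or more (value of joint any of small_key1, small_key2, small_key3, small_key4 above 0.002 m).
It fails at once if the queen, the chapel, the pot or the flashlight is moved more than 10 mm (distance of any of queen, chapel, pot, flashlight from where it was at the start of the episode above 0.01 m).
It also fails if it takes over 46 s, if anything falls off the work surface, if the arm or the gripper's body presses on something with over 40 N, if the wrist force passes 120 N, or if a joint passes its speed limit or range.

ROBOT

A 6-joint arm with a two-finger parallel gripper is mounted at the origin on the work surface. World frame = base frame: x ahead of the robot, y to its left, z up, the work surface at z = 0. Lengths are in m, angles in rad, forces in N, time in s.
With the tool pointing down it reaches from about 0.225 to 0.875 m from the base axis. Payload 3.4 kg.
Tool frame: the origin (TCP) lies between the finger pads; the fingertips stand 8 mm ahead of it and the grasp point (between the pads) lies 11 mm behind it; z points along the fingers, y is the line along which they close (so a half turn about z gives the same grasp; the last joint's range is limited). The gripper opens to 85 mm and grips with 20 to 120 N. Pads are 22 mm wide; open, the fingers measure 114 mm over their backs; the gripper's body (76 mm by 85 mm) begins 54 mm behind the grasp point. The pads swing forward as they close: fully open they stand 13 mm farther back than shut.
Start: joints at [1.003, 0.276, 1.505, -0, 1.361, -0.121], TCP at [0.248, 0.519, 0.239] pointing down, gripper open.
Joint ranges: [-2.89, 2.89], [-0.75, 2.08], [0.22, 2.7], [-1.18, 4.32], [0.11, 2.71], [-2.7, 2.7]. Speed limits (rad/s): [2.57, 2.57, 3.14, 3.14, 3.14, 3.14].

INTERFACE

Orientations are given as a unit quaternion [w, x, y, z].
In Python, from rig import manip gives the robot as it stands.
- The arm moves only by the tool move_arm, never from a script. Its argument "deltas" is a list that holds one entry, the list of rows, each a list of 5 numbers: the shift along the tool's x, y, z normalised to -1 to 1, where 1 is 80 cm, then the turn about the tool's z normalised to -1 to 1, where 1 is 120 degrees, then the closure, from -1 (fully open) to 1 (shut). In form: [[[tx, ty, tz, twist, grip], ...]]. A call has 1 to 12 rows; each row is the pose to reach, as a shift and turn from the pose commanded when the call began, along the tool's axes at that moment; what a row does not reach only later rows make up. A row lasts 1/10 s, in which the tool goes at most 50 mm and 8.59 degrees, less where a joint would pass 70% of its speed; a pose out of reach is approached as far as the arm can. A call with a number of a shift or a turn outside -1 to 1 is refused whole. A call with a gripper value outside its range is refused whole. The fingers move at their own pace and stop on an object; "squeeze" is the grip in N (left out, the last holds). Time passes only in rows, so rows that repeat a pose let the fingers close. It gives the time, the measured TCP pose, the force, the opening and the grip force at its end, in the units of the state.
- manip.get_state(): the state, without advancing time (a new reading comes with each control period).
- manip.get_image(name): name is "side" or "top" or "wrist"; returns the picture (384x512x3 uint8, red, green, blue); there is no depth.
- manip.camera_params(name): a dict with "fx", "fy", "cx", "cy" (pixels), "R" (3x3) and "t" (3): a world point X has camera coordinates R X + t; the wrist camera has in their place "tool_from_camera" (4x4, takes a point from camera to tool coordinates, whose origin is the TCP and whose axes are the flange's). Camera axes: x right, y down, z forward; pixel columns grow to the right and rows downward; lengths in m; the calibration is good to about 2 mm. A picture is of the moment at which its call begins: read the wrist's pose just before it. camera_params takes no time and is no camera call.
- manip.sign_off(): hands the job in; it is judged then, once.
The state is a dict: "clock": time; "qpos": joint angles; "qd": joint speeds; "effort": joint torques, N m; "position": TCP position; "ee_rot": TCP orientation; "contact_force": force on the tool from outside, world axes, zero at the start; "moment": the same for the moment, N m; "width": finger opening in m; "gripper_force": force on a finger pad.
Only numpy, scipy, OpenCV 4.12 (cv2) and the standard library are available. Lean on these libraries where they do the work, as an engineer would, in place of code of your own. Each camera call takes 0.05 s, during which the arm holds its last target. There are 200 camera calls.

## Working session

There is one attempt and no reset: what is moved stays moved. The work goes in short steps, Python scripts to look and compute and a tool call to move; the robot and the scene stay as the last step left them, time stands still between calls to the robot, and variables do not carry over. Pictures are saved under pics/ and viewed, at most 10 in all, crops included, and the job is handed in when it is done.

Besides the shell and the picture viewer there is one more tool, called after "Call:" by a JSON object that holds its "method" and its "body", one argument or row to a line. move_arm: Moves the arm, as the interface text tells. Scaled input: -1 to 1 covers 80 cm each way for a shift and 120 degrees each way for a turn. Its arguments: {"type":"object","properties":{"deltas":{"type":"array","items":{"type":"array","items":{"type":"array","items":{"type":"number","minimum":-1,"maximum":1}}}},"squeeze":{"type":"number"}},"required":["deltas"]}

```bash
mkdir -p pics
python3 - <<'E'
from rig import manip
import cv2,numpy as np
s=manip.get_state();print(s)
for n in("top","side"):
    im=manip.get_image(n);cv2.imwrite(f"pics/{n}0.png",im[:,:,::-1])
    p=manip.camera_params(n);print(n,p)
print(manip.camera_params("wrist"))
E
```

```text
{'clock': 0.0, 'qpos': array([ 1.00301029e+00,  2.76621878e-01,  1.50614780e+00,  6.47345809e-06,
        1.36071137e+00, -1.20993116e-01]), 'qd': array([-0.00114674, -0.00150489, -0.00165373,  0.00064544, -0.00117447,
       -0.00083856]), 'effort': array([ 9.24512788e-04, -4.16763318e+01, -2.45801586e+01, -2.98308332e-04,
        1.10727726e-02,  5.62371270e-06]), 'position': array([0.24815959, 0.51811311, 0.23841853]), 'ee_rot': array([-3.21761010e-04,  2.21543518e-01,  9.75150028e-01, -8.87687085e-04]), 'contact_force': array([ 0.17327688, -0.58109075,  0.37569929]), 'moment': array([-0.00961752, -0.02820604, -0.02367913]), 'gripper_force': 0.0, 'width': 0.08528025679383867}
top {'fx': 392.59870636838394, 'fy': 392.59870636838394, 'cx': 251.89451875749944, 'cy': 193.96432459373656, 'R': array([[-0.02809935, -0.99932703,  0.02357797],
       [-0.99736544,  0.02645051, -0.06754672],
       [ 0.06687761, -0.02541387, -0.99743748]]), 't': array([0.02438132, 0.56442108, 0.88394466])}
side {'fx': 406.1508298387968, 'fy': 406.1508298387968, 'cx': 256.2680631023657, 'cy': 197.33271735379262, 'R': array([[ 0.70920794, -0.70474777, -0.01883312],
       [-0.45194518, -0.43397832, -0.77936408],
       [ 0.54108193,  0.56124273, -0.62628822]]), 't': array([-0.36765134,  0.3258999 ,  0.79531545])}
{'fx': 331.5883962766778, 'fy': 331.5883962766778, 'cx': 259.2637597465317, 'cy': 189.84504997688703, 'tool_from_camera': array([[-8.28773937e-04, -9.61658200e-01, -2.74249556e-01,
         6.99426360e-02],
       [ 9.99999582e-01, -9.03038657e-04,  1.44543314e-04,
         6.77284062e-04],
       [-3.86659214e-04, -2.74249321e-01,  9.61658547e-01,
        -1.34689835e-01],
       [ 0.00000000e+00,  0.00000000e+00,  0.00000000e+00,
         1.00000000e+00]])}
```

View pics/top0.png

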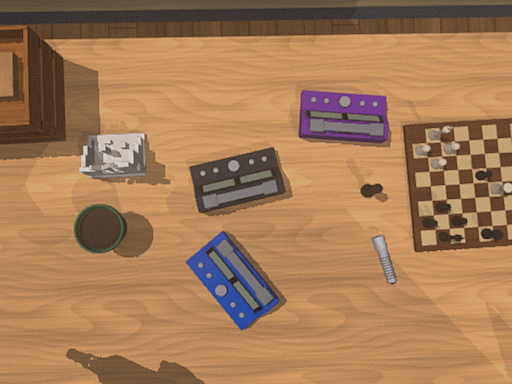

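View pics/side0.png

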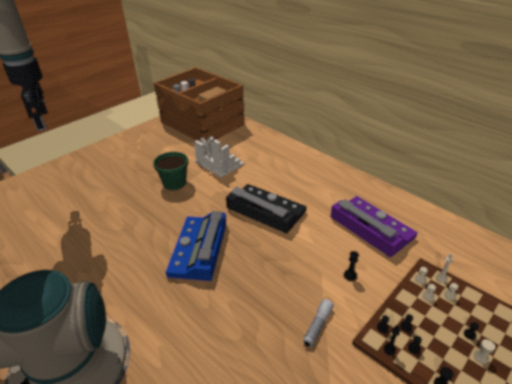

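Candidates: the dark grey clock at top (237,180), the blue one at (232,281) and the purple one at (344,117). The description picks the dark grey one. Its key ledge faces world +x, so its +y end is on the image's left. Next I measure it and check with a close crop.

```bash
cat > h.py <<'E'
from rig import manip
import cv2,numpy as np
from scipy.spatial.transform import Rotation as Ro
P={n:manip.camera_params(n) for n in("top","side","wrist")}
def pose():
    s=manip.get_state();q=s["ee_rot"];return s["position"],Ro.from_quat([q[1],q[2],q[3],q[0]]).as_matrix()
def ray(n,uv,ps=None):
    p=P[n];d=np.array([(uv[0]-p["cx"])/p["fx"],(uv[1]-p["cy"])/p["fy"],1.])
    if n=="wrist":
        T=p["tool_from_camera"];return ps[0]+ps[1]@T[:3,3],ps[1]@T[:3,:3]@d
    return -p["R"].T@p["t"],p["R"].T@d
def onz(n,uv,z,ps=None):
    o,d=ray(n,uv,ps);return o+d*(z-o[2])/d[2]
def tri(a,b):
    (o1,d1),(o2,d2)=a,b;A=np.c_[d1,-d2];s=np.linalg.lstsq(A,o2-o1,rcond=None)[0]
    p,q=o1+s[0]*d1,o2+s[1]*d2;return (p+q)/2,np.linalg.norm(p-q)
E
python3 - <<'E'
from h import *
im=cv2.imread("pics/top0.png");x0,y0=180,140
c=im[y0:222,x0:296]
cv2.imwrite("pics/crop_t.png",cv2.resize(c,None,fx=6,fy=6,interpolation=cv2.INTER_CUBIC))
g=c.max(2)
# light blobs on the housing
m=((g>80)&(c.max(2).astype(int)-c.min(2)<35)).astype(np.uint8)
n,l,st,ce=cv2.connectedComponentsWithStats(m)
for i in range(1,n):
    if st[i,4]>5: print(st[i],ce[i]+[x0,y0],onz("top",ce[i]+[x0,y0],.032)[:2])
s=cv2.imread("pics/side0.png")[175:240,215:315]
cv2.imwrite("pics/crop_s.png",cv2.resize(s,None,fx=6,fy=6,interpolation=cv2.INTER_CUBIC))
E
```

```text
[81 16  6  6 29] [263.72413793 158.4137931 ] [ 0.64453104 -0.01997555]
[69 19  6  6 29] [251.27586207 161.4137931 ] [0.63833239 0.00861444]
[ 48  20  12  12 116] [233.3362069  165.32758621] [0.63036505 0.04966519]
[10 26 12  4 16] [195.9375 167.8125] [0.62678935 0.13454044]
[33 27  6  6 30] [215.36666667 169.63333333] [0.62153197 0.0906588 ]
[13 30  5  8 17] [195.         173.41176471] [0.61406971 0.13689401]
[20 30  6  6 31] [202.4516129  172.58064516] [0.61553932 0.12002263]
[ 60  30  32  14 231] [255.48484848 176.14718615] [ 6.04353023e-01 -7.55472811e-06]
[ 23  38  32  14 230] [218.36086957 184.92173913] [0.58652229 0.08465403]
[ 22  39  76  30 833] [239.52581032 193.72629052] [0.56527388 0.03728109]
```

View pics/crop_t.png

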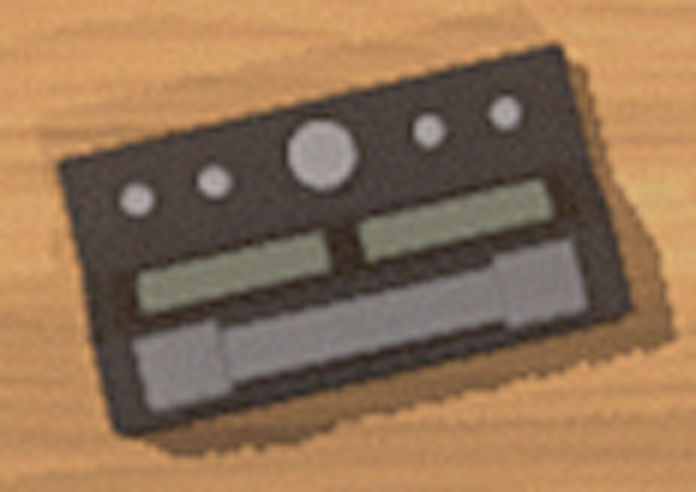

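View pics/crop_s.png

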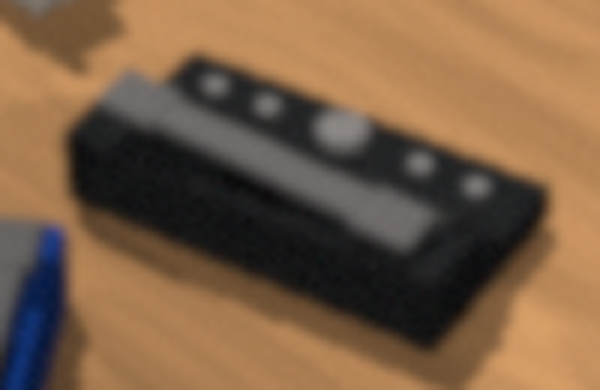

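The crop confirms the dark grey clock. The middle key is at top (233,165), with small keys on both sides. The rocker lies on the near side with its pads at about (211,201) and (271,187), and the left (+y) end is raised. The small-key spacing comes out at 143 mm against 144 mm given, and yaw is about 11.7°. I move above the key, turned to align with the clock.

Call:
{"method": "move_arm", "body": {
  "deltas": [
    [[-0.684,-0.322,0,-0.309,-1],[-0.684,-0.322,0,-0.309,-1],[-0.684,-0.322,0,-0.309,-1],[-0.684,-0.322,0,-0.309,-1],[-0.684,-0.322,0,-0.309,-1],[-0.684,-0.322,0,-0.309,-1],[-0.684,-0.322,0,-0.309,-1],[-0.684,-0.322,0,-0.309,-1],[-0.684,-0.322,0,-0.309,-1],[-0.684,-0.322,0,-0.309,-1],[-0.684,-0.322,0,-0.309,-1],[-0.684,-0.322,0,-0.309,-1]]
  ]
}}

```text
clock: 1.3
position: [0.6174, 0.0653, 0.2389]
ee_rot: [-0.0, -0.1, 0.995, 0.0]
contact_force: [1.0, 0.3, -0.7]
width: 0.0852
gripper_force: 0.0
```

Call:
{"method": "move_arm", "body": {
  "deltas": [
    [[0,0,0,0,1],[0,0,0,0,1]]
  ]
}}

```text
clock: 1.5
position: [0.6167, 0.0661, 0.2382]
ee_rot: [-0.001, -0.099, 0.995, 0.0]
contact_force: [0.4, -0.7, 0.7]
width: 0.0593
gripper_force: 0.0
```

Run:
```python
from h import *
ps=pose();im=manip.get_image("wrist")[:,:,::-1].copy();cv2.imwrite("pics/w1.png",im)
g=im.max(2).astype(int);m=((g>110)&(g-im.min(2)<30)).astype(np.uint8)
n,l,st,ce=cv2.connectedComponentsWithStats(m)
for i in range(1,n):
    if 30<st[i,4]<9000: print(st[i],ce[i].round(1),onz("wrist",ce[i],.032,ps).round(4),onz("wrist",ce[i],.028,ps).round(4)[:2])
print(ps)
k=np.array([.6303,.0497]);x=np.array([.979,.203]);y=np.array([-.203,.979])
print("rocker a pred",k-.068*x+.067*y,"top cam",onz("top",(210.8,200.8),.069),"b",k-.068*x-.067*y,onz("top",(270.5,187),.0575))
```

```text
[ 212   92  119   31 2773] [275.8 107.7] [0.5564 0.0719 0.032 ] [0.5565 0.0722]
[151 106  42  18 506] [168.5 115.3] [ 0.5849 -0.0322  0.032 ] [ 0.5853 -0.0332]
[161 133  74  15 959] [197.7 140.1] [6.037e-01 2.000e-04 3.200e-02] [ 6.043e-01 -4.000e-04]
[248 132  72  15 961] [282.6 139.2] [0.5858 0.0853 0.032 ] [0.5862 0.0857]
[231 162  23  24 444] [241.9 173.6] [0.6294 0.0511 0.032 ] [0.6304 0.0511]
[305 167  10  11  90] [309.5 172.3] [0.6142 0.1206 0.032 ] [0.6149 0.1214]
[170 169  11  11  92] [174.8 173.6] [ 0.6433 -0.0183  0.032 ] [ 0.6444 -0.0192]
[198 168  11  11  88] [202.7 173.3] [0.6372 0.0105 0.032 ] [0.6383 0.01  ]
[277 168  10  10  88] [281.5 172.5] [0.6201 0.0917 0.032 ] [0.621  0.0922]
[ 395  191  117   94 5132] [461.8 239.2] [0.6553 0.3056 0.032 ] [0.6565 0.3086]
[   0  204   64   42 1519] [ 30.3 223.2] [ 0.7298 -0.1669  0.032 ] [ 0.7319 -0.1695]
[ 26 255  10   9  71] [ 30.7 259.2] [ 0.7742 -0.1659  0.032 ] [ 0.7768 -0.1684]
[ 53 262  10   9  71] [ 57.3 266. ] [ 0.7771 -0.1361  0.032 ] [ 0.7798 -0.1383]
[499 267  13  16 119] [505.9 275.5] [0.6885 0.3719 0.032 ] [0.6902 0.3757]
[156 275  12   8  48] [163.3 277.5] [ 0.7682 -0.0156  0.032 ] [ 0.7708 -0.0164]
[351 275  12  10  67] [354.9 278.7] [0.7265 0.202  0.032 ] [0.7286 0.2038]
(array([0.61667099, 0.0660695 , 0.23818202]), array([[-9.80468009e-01, -1.96665555e-01, -2.26758636e-03],
       [-1.96667436e-01,  9.80470048e-01,  6.36607516e-04],
       [ 2.09810174e-03,  1.07013370e-03, -9.99997226e-01]]))
rocker a pred [0.550127 0.101489] top cam [0.54905229 0.09954718 0.069     ] b [ 0.577329 -0.029697] [ 0.57658356 -0.03152383  0.0575    ]
```

View pics/w1.png

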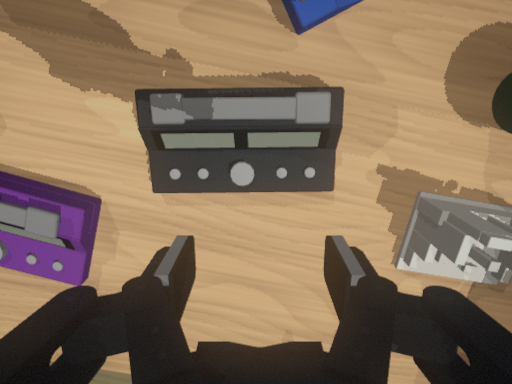

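The wrist view agrees: the key at (242,174) comes out at (0.630, 0.050), within 1 mm of the top camera. I close the fingers and descend to about 25 mm above the key.

Call:
{"method": "move_arm", "body": {
  "deltas": [
    [[-0.0124,-0.0225,0,0,1],[-0.0124,-0.0225,0,0,1],[-0.0124,-0.0225,0,0,1],[-0.0124,-0.0225,0.05,0,1],[-0.0124,-0.0225,0.1,0,1],[-0.0124,-0.0225,0.15,0,1],[-0.0124,-0.0225,0.2,0,1],[-0.0124,-0.0225,0.215,0,1],[-0.0124,-0.0225,0.215,0,1],[-0.0124,-0.0225,0.215,0,1]]
  ]
}}

```text
clock: 2.55
position: [0.6312, 0.0518, 0.069]
ee_rot: [0.001, -0.1, 0.995, -0.0]
contact_force: [1.2, -0.0, 0.5]
width: -0.0005
gripper_force: 0.0
```

Run:
```python
from h import *
for n in("side","wrist"):
    im=manip.get_image(n)[:,:,::-1]
    if n=="side": a=cv2.resize(im[150:260,200:330],(520,440),interpolation=cv2.INTER_CUBIC)
    else: b=im
b=cv2.resize(b,(280,210));c=np.zeros((440,800,3),np.uint8);c[:,:520]=a;c[:210,520:]=b;cv2.imwrite("pics/s2.png",c)
s=manip.get_state();print(s["position"],s["contact_force"],s["width"],s["clock"],pose()[1])
```

```text
[0.63179009 0.05158263 0.06989982] [0.16379908 0.41277983 0.59879468] -0.0003193331862043581 2.65 [[-9.79941807e-01 -1.99224123e-01  4.87882417e-03]
 [-1.99226509e-01  9.79953467e-01 -3.19250420e-06]
 [-4.78038464e-03 -9.75119576e-04 -9.99988098e-01]]
```

View pics/s2.png

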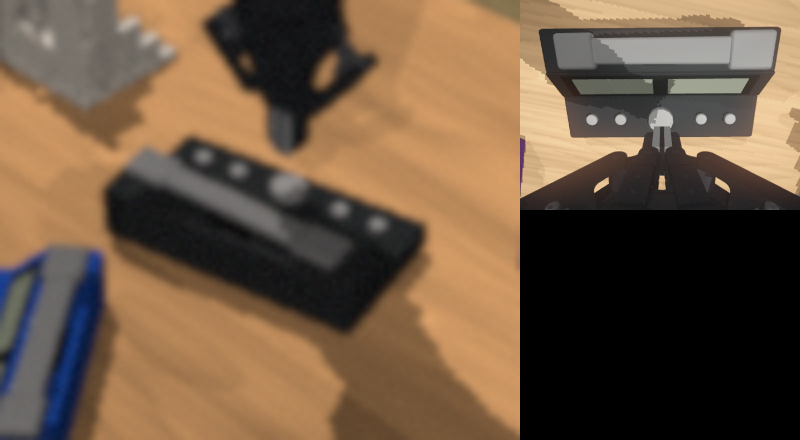

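The fingertip is centred over the key. I go down in small steps, watching the force.

Call:
{"method": "move_arm", "body": {
  "deltas": [
    [[0,0,0.015,0,1],[0,0,0.025,0,1],[0,0,0.031,0,1],[0,0,0.031,0,1]]
  ]
}}

```text
clock: 3.05
position: [0.629, 0.0514, 0.0414]
ee_rot: [-0.001, -0.1, 0.995, 0.0]
contact_force: [-0.1, -0.4, -0.6]
width: 0.0
gripper_force: 0.0
```

Call:
{"method": "move_arm", "body": {
  "deltas": [
    [[0,0,0.0013,0,1],[0,0,0.0025,0,1],[0,0,0.0025,0,1]]
  ]
}}

```text
clock: 3.35
position: [0.6301, 0.0514, 0.0406]
ee_rot: [0.0, -0.1, 0.995, 0.0]
contact_force: [-0.1, 0.1, -0.2]
width: -0.0
gripper_force: 0.0
```

Run:
```python
from h import *
a=[]
for i in range(4): 
    s=manip.get_state();a.append(np.r_[s["position"],s["contact_force"]]);manip.get_image("top")
print(np.mean(a,0).round(4))
```

```text
[ 0.6301  0.0514  0.0407 -0.0492 -0.0031  0.1728]
```

Not touching yet, at z ≈ 0.0407. Next come steps of 1.2 to 1.5 mm.

Call:
{"method": "move_arm", "body": {
  "deltas": [
    [[0,0,0.0015,0,1],[0,0,0.0025,0,1],[0,0,0.0025,0,1]]
  ]
}}

```text
clock: 3.85
position: [0.6302, 0.0514, 0.0388]
ee_rot: [0.0, -0.1, 0.995, 0.0]
contact_force: [-0.2, -0.1, 2.9]
width: 0.0002
gripper_force: 1.1
```

Call:
{"method": "move_arm", "body": {
  "deltas": [
    [[0,0,0.0015,0,1],[0,0,0.0015,0,1]]
  ]
}}

```text
clock: 4.05
position: [0.6302, 0.0514, 0.0375]
ee_rot: [0.0, -0.1, 0.995, 0.0]
contact_force: [-0.2, 0.7, 2.0]
width: -0.0003
gripper_force: 1.5
```

Run:
```python
from h import *
a=[]
for i in range(3): 
    s=manip.get_state();a.append(np.r_[s["position"],s["contact_force"]]);manip.get_image("top")
print(np.mean(a,0).round(4))
```

```text
[0.6302 0.0514 0.0375 0.0047 0.3801 2.1652]
```

Contact at about z 0.039, and 2.2 N means the key is about 1.5 mm down. I press 2.6 mm further, hold, then lift.

Call:
{"method": "move_arm", "body": {
  "deltas": [
    [[0,0,0.0016,0,1],[0,0,0.0032,0,1],[0,0,0.0032,0,1],[0,0,0.0032,0,1]]
  ]
}}

```text
clock: 4.6
position: [0.6302, 0.0514, 0.0349]
ee_rot: [0.0, -0.1, 0.995, 0.0]
contact_force: [0.6, 0.5, 4.6]
width: -0.0002
gripper_force: 2.2
```

Run:
```python
from h import *
a=[]
for i in range(3): 
    s=manip.get_state();a.append(np.r_[s["position"],s["contact_force"]]);manip.get_image("top")
print(np.mean(a,0).round(4))
```

```text
[0.6302 0.0514 0.0349 0.2753 0.1032 4.3913]
```

Pressed: 4.4 N puts the key at about 5 mm. I lift and go above the raised rocker pad.

Call:
{"method": "move_arm", "body": {
  "deltas": [
    [[0,0,-0.03,0,1],[0,0,-0.088,0,1],[0,0,-0.088,0,1],[0.04,0.04,-0.088,0,1],[0.086,0.0815,-0.088,0,1],[0.086,0.0815,-0.088,0,1],[0.086,0.0815,-0.07,0,1],[0.086,0.0815,-0.061,0,1],[0.086,0.0815,-0.061,0,1]]
  ]
}}

```text
clock: 5.65
position: [0.5483, 0.1014, 0.0818]
ee_rot: [-0.002, -0.1, 0.995, 0.0]
contact_force: [0.6, 0.3, -1.0]
width: -0.0001
gripper_force: 0.0
```

Run:
```python
from h import *
a=[]
for i in range(3): 
    s=manip.get_state();a.append(np.r_[s["position"],s["contact_force"]]);im=manip.get_image(["wrist","side","wrist"][i])[:,:,::-1]
    if i==1:A=cv2.resize(im[150:260,200:330],(390,330),interpolation=cv2.INTER_CUBIC)
print(np.mean(a,0).round(4))
c=np.zeros((330,790,3),np.uint8);c[:,:390]=A;c[:300,390:]=cv2.resize(im,(400,300));cv2.imwrite("pics/s3.png",c)
```

```text
[ 0.549   0.1014  0.0825  0.2168  0.088  -0.3094]
```

View pics/s3.png

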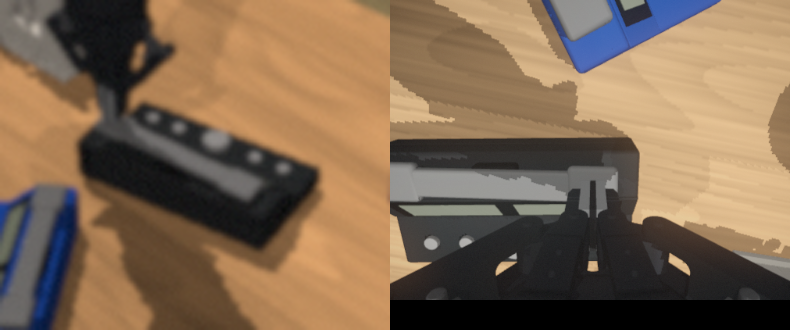

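The tip is over the +y pad in the wrist view (590,185). I push down in small steps.

Call:
{"method": "move_arm", "body": {
  "deltas": [
    [[0,0,0.004,0,1],[0,0,0.008,0,1],[0,0,0.011,0,1],[0,0,0.014,0,1],[0,0,0.017,0,1],[0,0,0.019,0,1],[0,0,0.019,0,1]]
  ]
}}

```text
clock: 6.5
position: [0.5494, 0.1016, 0.0681]
ee_rot: [-0.0, -0.1, 0.995, -0.0]
contact_force: [0.6, -0.7, 0.9]
width: -0.0001
gripper_force: 0.1
```

Call:
{"method": "move_arm", "body": {
  "deltas": [
    [[0,0,0.001,0,1],[0,0,0.001,0,1]]
  ]
}}

```text
clock: 6.7
position: [0.5494, 0.1015, 0.0675]
ee_rot: [-0.0, -0.1, 0.995, -0.0]
contact_force: [0.3, -0.4, -0.3]
width: 0.0002
gripper_force: 0.2
```

Call:
{"method": "move_arm", "body": {
  "deltas": [
    [[0,0,0.001,0,1],[0,0,0.001,0,1]]
  ]
}}

```text
clock: 6.9
position: [0.5494, 0.1016, 0.0667]
ee_rot: [-0.0, -0.1, 0.995, -0.0]
contact_force: [-0.1, -0.5, 1.6]
width: 0.0001
gripper_force: 0.4
```

Call:
{"method": "move_arm", "body": {
  "deltas": [
    [[0,0,0.001,0,1],[0,0,0.001,0,1]]
  ]
}}

```text
clock: 7.1
position: [0.5495, 0.1016, 0.066]
ee_rot: [-0.0, -0.1, 0.995, -0.0]
contact_force: [0.2, -0.3, 2.1]
width: 0.0002
gripper_force: 0.8
```

Call:
{"method": "move_arm", "body": {
  "deltas": [
    [[0,0,0.0008,0,1],[0,0,0.0008,0,1]]
  ]
}}

```text
clock: 7.3
position: [0.5495, 0.1015, 0.0658]
ee_rot: [0.0, -0.1, 0.995, -0.0]
contact_force: [-0.9, 0.6, 4.8]
width: -0.0
gripper_force: 2.3
```

The force rose to 4.8 N at the expected 57.5 mm stop height. I lift, return above the key and check.

Call:
{"method": "move_arm", "body": {
  "deltas": [
    [[0,0,-0.02,0,1],[0,0,-0.05,0,1],[-0.04,-0.04,-0.05,0,1],[-0.086,-0.0815,-0.05,0,1],[-0.086,-0.0815,-0.05,0,1],[-0.086,-0.0815,-0.05,0,1]]
  ]
}}

```text
clock: 7.9
position: [0.6302, 0.0507, 0.1044]
ee_rot: [-0.001, -0.099, 0.995, 0.0]
contact_force: [-1.2, -0.5, -0.5]
width: 0.0
gripper_force: 0.0
```

Run:
```python
from h import *
a=[]
for i in range(3): 
    s=manip.get_state();ps=pose();a.append(np.r_[s["position"],s["contact_force"]]);im=manip.get_image(["top","side","wrist"][i])[:,:,::-1]
    if i==1:A=cv2.resize(im[150:260,200:330],(390,330),interpolation=cv2.INTER_CUBIC)
print(np.mean(a,0).round(4))
c=np.zeros((330,790,3),np.uint8);c[:,:390]=A;c[:300,390:]=cv2.resize(im,(400,300));cv2.imwrite("pics/s4.png",c)
g=im.max(2).astype(int);m=((g>110)&(g-im.min(2)<30)).astype(np.uint8)
n,l,st,ce=cv2.connectedComponentsWithStats(m)
for i in range(1,n):
    if 100<st[i,4]<3000: print(st[i],ce[i].round(1),onz("wrist",ce[i],.028,ps).round(4)[:2])
```

```text
[ 0.6293  0.0512  0.1045 -0.5843 -0.3431 -0.3517]
[ 267  141  122   24 2705] [325.1 152. ] [0.5861 0.0871]
[ 237  186   39   39 1167] [256.3 205.5] [0.6304 0.0509]
[310 195  18  18 243] [318.7 203.8] [0.6209 0.0917]
[355 194  18  19 257] [363.2 203.3] [0.6147 0.1209]
[141 197  19  18 257] [149.9 205.1] [ 0.6442 -0.0191]
[185 197  19  17 245] [194.2 204.9] [0.6381 0.01  ]
[370 200  29  31 318] [389.1 220.3] [0.6229 0.1416]
[242 231  14  47 483] [249.1 251.2] [0.6643 0.0526]
[264 231  14  47 490] [269.5 251.7] [0.6619 0.0666]
[ 476  249   36   96 1827] [499.  309.8] [0.6745 0.2426]
```

View pics/s4.png

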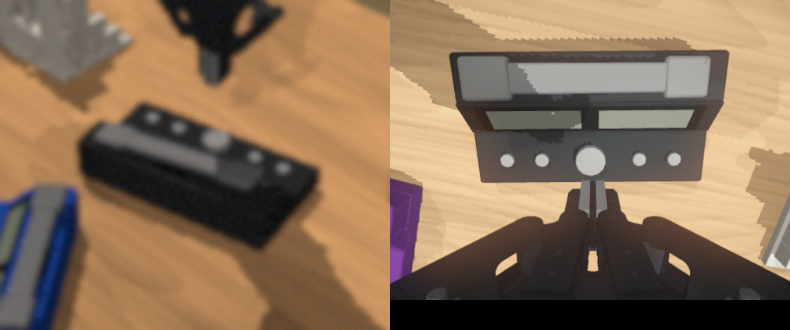

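The small keys are within 0.5 mm of where they were, so the clock has not moved. The rocker is tipped: the -y pad, on the left in the wrist view, now looks larger. Second key press.

Call:
{"method": "move_arm", "body": {
  "deltas": [
    [[0,0,0.03,0,1],[0,0,0.06,0,1],[0,0,0.074,0,1],[0,0,0.077,0,1],[0,0,0.08,0,1],[0,0,0.082,0,1],[0,0,0.083,0,1],[0,0,0.083,0,1]]
  ]
}}

```text
clock: 8.85
position: [0.6306, 0.0515, 0.0398]
ee_rot: [0.001, -0.1, 0.995, 0.0]
contact_force: [0.5, -0.5, 1.6]
width: -0.0
gripper_force: 0.8
```

Call:
{"method": "move_arm", "body": {
  "deltas": [
    [[0,0,0.0016,0,1],[0,0,0.0028,0,1],[0,0,0.0028,0,1],[0,0,0.0028,0,1]]
  ]
}}

```text
clock: 9.25
position: [0.6306, 0.0515, 0.0371]
ee_rot: [0.001, -0.1, 0.995, 0.0]
contact_force: [1.4, 0.6, 3.0]
width: 0.0002
gripper_force: 1.6
```

Run:
```python
from h import *
a=[]
for i in range(3): 
    s=manip.get_state();a.append(np.r_[s["position"],s["contact_force"]]);manip.get_image("top")
print(np.mean(a,0).round(4))
```

```text
[0.6306 0.0515 0.037  1.0842 0.6789 3.5042]
```

Call:
{"method": "move_arm", "body": {
  "deltas": [
    [[0,0,0.0015,0,1],[0,0,0.0025,0,1],[0,0,0.0025,0,1],[0,0,0.0025,0,1]]
  ]
}}

```text
clock: 9.8
position: [0.6305, 0.0515, 0.0349]
ee_rot: [0.001, -0.1, 0.995, 0.0]
contact_force: [2.3, 1.6, 4.9]
width: 0.0
gripper_force: 2.2
```

Run:
```python
from h import *
a=[]
for i in range(3): 
    s=manip.get_state();a.append(np.r_[s["position"],s["contact_force"]]);manip.get_image("top")
print(np.mean(a,0).round(4))
```

```text
[0.6305 0.0515 0.0349 2.5417 1.3796 4.6113]
```

The key is fully pressed at 4.6 N and the same height as before. I lift straight up.

Call:
{"method": "move_arm", "body": {
  "deltas": [
    [[0,0,-0.01,0,1],[0,0,-0.05,0,1],[0,0,-0.1,0,1],[0,0,-0.14,0,1],[0,0,-0.14,0,1],[0,0,-0.14,0,1]]
  ]
}}

```text
clock: 10.55
position: [0.6286, 0.0511, 0.1466]
ee_rot: [-0.001, -0.1, 0.995, -0.0]
contact_force: [-0.6, -0.7, -0.1]
width: 0.0002
gripper_force: 0.0
```

Run:
```python
from h import *
ps=pose();im=manip.get_image("wrist")[:,:,::-1]
g=im.max(2).astype(int);m=((g>110)&(g-im.min(2)<30)).astype(np.uint8)
n,l,st,ce=cv2.connectedComponentsWithStats(m)
for i in range(1,n):
    if 60<st[i,4]<800: print(st[i],onz("wrist",ce[i],.028,ps).round(4)[:2])
print(ps[0],manip.get_state()["contact_force"])
print(manip.sign_off())
```

```text
[202 134  47  20 731] [0.6005 0.0223]
[152 146  27   9 144] [ 0.6151 -0.0269]
[304 181  14  15 171] [0.6211 0.0918]
[341 180  15  15 175] [0.6149 0.121 ]
[160 182  16  15 178] [ 0.6445 -0.0193]
[198 182  15  14 171] [0.6384 0.0099]
[242 232  14  46 470] [0.6854 0.0548]
[264 232  14  46 469] [0.6825 0.0716]
[  0 245  23  39 267] [ 0.7397 -0.1457]
[  8 302  15  11 125] [ 0.7793 -0.1381]
[0.62861998 0.05112927 0.14664768] [-0.13336925  0.28476898 -0.49160297]
the job is handed in; nothing more can be done
None
```

I paused the clock with the middle key, pushed the rocker's raised end down to its stop, restarted with the same key and handed the job in at about 10.6 s; the clock did not measurably move, and the judge's result was not shown to me.

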